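# Latch the yellow stone-sample case

### The job

Two stone-sample cases stand upright on the table with their lids slightly ajar. Shut the yellow one: fold its raised steel link over the keeper on the lid, then press the red lever fully down so that the latch pulls the lid tight and holds it by itself. Do not touch the grey case: it is still to be filled.

Things in the scene. Friction and masses are not known exactly. Their poses are not given: they have to be found in the camera images.
- case: Yellow case, upright, too heavy to move: 120 mm thick along its x (deep half x -75 to 0, lid half 0 to +45), 200 wide along y, top z=150. Origin on the table under the seam, mid-width; z up. Latch on top at y=0: red lever and steel link. The link is a flat loop, 40 wide, hung on a pin in the lever; its crossbar is 56 from the pin, then comes a solid finger tab 34 wide, ending 88 from the pin.
- case_lever (a joint): Red lever's angle, rad, about an axis along the case's y at x=-22, z=164 mm: 0 = fully down, level, pointing to the case's -x, top at z=169; 1.57 = upright. 28 mm wide, 64 long; the link's pin is 18 from the axis (at about x=-26, z=182 when upright). Starts 1.52 to 1.68; friction holds it anywhere; pressing takes under 10 N; locks over centre near 0.
- case_lid (a joint): Lid's angle about the seam's foot, rad: 0 tight; starts 0.031 (5 mm gap), pushed open by a springy seal. On it the keeper, a 20 mm wide post, top z=173, far face x=15 when tight. Link starts 45 to 57 degrees above level towards +x (tab end x=21 to 36, z=244 to 256), held by light friction; pressed straight down at x=16 to z=192 it falls over the post; its tab then lies at x=28 to 58, z=160.
- other: The grey case, same size, latch, origin and axes as the yellow one; its lever and link are also raised and its lid ajar. Not to be touched.

How it is judged (in metres and radians):
At the end, for the whole second after the job is handed in: The yellow case's lever lies down (within 0.15 rad of level) and its lid is tight (within 0.010 rad, 1.5 mm at the top) and still, held by the latch alone (value of joint case_lever below 0.15 rad and value of joint case_lid below 0.01 rad and velocity of joint case_lid below 0.05 rad/s); the robot touches nothing.
It fails at once if the grey case is touched (contact force between other and the fingers above 0.5 N or contact force between other and the arm above 0.5 N).
It also fails if it takes over 35 s, if anything falls off the work surface, if the arm or the gripper's body presses on something with over 40 N, if the wrist force passes 120 N, or if a joint passes its speed limit or range.

### The arm

A 6-joint arm with a two-finger parallel gripper is mounted at the origin on the work surface. World frame = base frame: x ahead of the robot, y to its left, z up, the work surface at z = 0. Lengths are in mm, angles in degrees, forces in N, time in s.
With the tool pointing down it reaches from about 300 to 850 mm from the base axis. Payload 4.2 kg.
Tool frame: the origin (TCP) lies midway between the tips of the shut fingers; the grasp point (between the pads) lies pinch_z behind it (pinch_z is the distance from the TCP to the grasp point, in mm); z points along the fingers, y is the line along which they close (so a half turn about z gives the same grasp; the last joint's range is limited). The gripper opens to 91 mm and grips with 3 to 60 N. Pads are 32 mm wide; open, the fingers measure 118 mm over their backs; the gripper's body (76 mm by 178 mm) begins 60 mm behind the grasp point.
Start: joints at [75.229, 18.312, 89.639, -0, 72.044, -1.146], TCP at [135.452, 558.837, 192.176] pointing down, gripper open.
Joint ranges: [-177.97, 177.97], [-48.28, 115.42], [12.27, 149.76], [-77.06, 257.06], [2.81, 150.46], [-146.56, 146.56]. Speed limits (degrees/s): [147.25, 147.25, 180, 180, 180, 180].

### API

Orientations are given as [roll, pitch, yaw] about the fixed x, y, z axes, in that order (R = Rz(yaw) Ry(pitch) Rx(roll)).
In Python, from workcell import state, grab_frame, job_done, masks_of, landmark_of, pinch_z gives the robot as it stands. The module is installed in compiled form; this text tells all that it offers.
- The arm moves only by the tool move_arm, never from a script. Its argument "plan" is a list of rows, each an object of numbers: "x", "y", "z": the shift along the tool's x, y, z in mm; "rx", "ry", "rz": the turn, a rotation vector about the tool's x, y, z in rad. A call has 1 to 10 rows; each row shifts and turns the commanded pose from where the row before left it, along the tool's axes as they then stand; what a row does not reach is not made up. A row lasts 1/10 s, in which the tool goes at most 50 mm and 8.59 degrees, less where a joint would pass 70% of its speed; a pose out of reach is approached as far as the arm can. A call is refused whole if a number of a shift passes 50 or a number of a turn 0.15, either way. A call with a gripper value outside its range is refused whole. "grip" is the opening, from 0 (shut) to 1 (fully open), set as the call begins (left out, the last holds). The fingers move at their own pace and stop on an object; "squeeze" is the grip in N (left out, the last holds). Time passes only in rows, so rows that do not move let the fingers close. It gives the time, the measured TCP pose, the force, the opening and the grip force at its end, in the units of the state.
- state(): the state, without advancing time (a new reading comes with each control period).
- grab_frame(name): name is "side" or "top"; returns a dict with "img" (400x640x3 uint8, red, green, blue), "z_map" (400x640 float32, mm along the optical axis (not along the pixel's ray), 0 where there is no reading), "fx", "fy", "cx", "cy" (pixels), "rvec" (rotation vector, rad) and "tvec" (3), from world to camera coordinates, as OpenCV has them. Camera axes: x right, y down, z forward; pixel columns grow to the right and rows downward; lengths in mm; the calibration is good to about 2 mm. A picture is of the moment at which its call begins.
- job_done(): hands the job in; it is judged then, once.
Trained networks look in the newest picture that a camera, given by its name, has taken for a name from the list of things; names that differ only in an ending like _2 or _b are one class to them, and where a whole thing is asked for, a point or a joint stands for the part that bears it (a point fixed in the world has none). Each returns a list of dicts, best first, with "p" (0 to 1); they miss things now and then, are a little off and sometimes report something else, mostly with a low value. They report only what shows in the picture. A call takes as long as a camera call.
- masks_of(camera, label): "pixels" (400x640 bool, what is visible of it) and "box" ([centre column, centre row, width, height] in pixels, round what is visible of it).
- landmark_of(camera, label): "point" ([column, row] in pixels: a listed point, or the origin of a listed thing).
The state is a dict: "time_s": time; "qpos": joint angles; "qvel": joint speeds; "effort": joint torques, N m; "ee_pos": TCP position; "ee_rot": TCP orientation; "force": force on the tool from outside, world axes, zero at the start; "torque": the same for the moment, N m; "gripper_width": finger opening in mm; "gripper_force": force on a finger pad.
Only numpy, scipy, OpenCV 4.12 (cv2) and the standard library are available. Lean on these libraries where they do the work, as an engineer would, in place of code of your own. Each camera call takes 0.05 s, during which the arm holds its last target. There are 200 camera calls.

## Working session

There is one attempt and no reset: what is moved stays moved. The work goes in short steps, Python scripts to look and compute and a tool call to move; the robot and the scene stay as the last step left them, time stands still between calls to the robot, and variables do not carry over. Pictures are saved under pics/ and viewed, at most 10 in all, crops included, and the job is handed in when it is done.

Besides the shell and the picture viewer there is one more tool, called after "Call:" in YAML: its name, and indented under it one key for each argument. move_arm: Moves the arm, as the interface text tells. Its arguments: {"type":"object","properties":{"plan":{"type":"array","items":{"type":"object","properties":{"x":{"type":"number"},"y":{"type":"number"},"z":{"type":"number"},"rx":{"type":"number"},"ry":{"type":"number"},"rz":{"type":"number"}}}},"grip":{"type":"number"},"squeeze":{"type":"number"}},"required":["plan"]}

```bash
mkdir -p pics; cat > h.py <<'E'
import numpy as np, cv2
from workcell import *
def cam(n):
    f=grab_frame(n); R=cv2.Rodrigues(np.array(f['rvec'],float))[0]; t=np.array(f['tvec'],float).ravel()
    Z=f['z_map']; v,u=np.mgrid[:400,:640]
    P=np.stack([(u-f['cx'])/f['fx']*Z,(v-f['cy'])/f['fy']*Z,Z],-1)
    W=(P-t)@R; W[Z==0]=np.nan
    return f,W
def save(f,name): cv2.imwrite('pics/'+name,f['img'][:,:,::-1])
E
python3 - <<'E'
from h import *
print(state(),pinch_z)
ims=[]
for n in('top','side'):
    f,W=cam(n); ims.append(f['img'])
    R=cv2.Rodrigues(np.array(f['rvec'],float))[0]; print(n,'campos',-R.T@np.ravel(f['tvec']))
    for l in('case','other','case_lever','case_lid'):
        for d in landmark_of(n,l): print(n,l,'lm',d['p'],d['point'])
        for d in masks_of(n,l):
            w=W[d['pixels']]; print(n,l,'mask',d['p'],d['box'],np.nanmedian(w,0),np.nanmin(w,0),np.nanmax(w,0))
            np.save(f'{n}_{l}.npy',d['pixels']) if d['p']>.5 else 0
    np.save(n+'W.npy',W)
    cv2.imwrite(f'pics/{n}0.png',f['img'][:,:,::-1])
E
```

```text
{'time_s': 0.0, 'qpos': array([ 7.52294297e+01,  1.83513507e+01,  8.97059303e+01, -2.48695454e-03,
        7.20405763e+01, -1.14532991e+00]), 'qvel': array([ 0.03218583,  0.02611012,  0.06213407, -0.01864089, -0.04722534,
        0.06393411]), 'effort': array([ 3.10835218e-03, -4.12458622e+01, -2.31972349e+01,  7.29578314e-02,
        4.54510795e-02, -1.40857501e-04]), 'ee_pos': array([135.32790895, 558.31205355, 191.32641605]), 'ee_rot': array([-1.79902115e+02,  4.07975871e-04,  1.66375529e+02]), 'force': array([-0.75369544, -0.72860618,  0.20558024]), 'torque': array([0.01790162, 0.05594488, 0.03892451]), 'gripper_force': 0.0, 'gripper_width': 91.29338167283325} 18.8
top campos [478.64991196 -13.07137715 924.15963064]
top case lm 0.61 [428.1, 227.2]
top case mask 0.92 [447.3, 238.9, 138.0, 101.8] [ 460.33270061 -242.22460315  150.58571454] [ 361.52478287 -413.54697951   -0.68680962] [ 557.14962757 -142.22808825  254.41460242]
top other lm 0.76 [184.1, 185.5]
top other mask 0.7 [163.2, 185.2, 131.1, 83.5] [541.89698988 254.16196181 150.16984896] [470.42981761 154.48055948  -2.32662687] [646.20522631 448.71364238 256.90911025]Traceback (most recent call last):
  File "<stdin>", line 8, in <module>
ValueError: it knows: case, other
```

```bash
python3 - <<'E'
from h import *
for n in('top','side'):
    f,W=cam(n)
    R=cv2.Rodrigues(np.array(f['rvec'],float))[0]; print(n,'campos',-R.T@np.ravel(f['tvec']))
    for l in('case','other'):
        for d in landmark_of(n,l): print(n,l,'lm',d['p'],d['point'])
        for d in masks_of(n,l)[:1]:
            m=cv2.dilate(d['pixels'].astype(np.uint8),np.ones((5,5)))>0
            w=W[m]; c=f['img'][m].astype(int)
            k=(w[:,2]>140)&(w[:,2]<156)
            print(n,l,d['p'],k.sum(),cv2.minAreaRect(w[k][:,:2].astype(np.float32)))
            red=(c[:,0]>1.8*c[:,1])&(c[:,0]>1.8*c[:,2])&(w[:,2]>160)
            if red.any(): print('red',red.sum(),np.nanmedian(w[red],0),np.nanmin(w[red],0),np.nanmax(w[red],0))
            h=(w[:,2]>200)&~red
            if h.any(): i=np.nanargmax(w[:,2]); print('link',h.sum(),w[i],np.nanmedian(w[h],0))
    np.save(n+'W.npy',W); save(f,n+'0.png')
E
```

```text
top campos [478.64991196 -13.07137715 924.15963064]
top case lm 0.69 [428.2, 229.2]
top case 0.87 6734 ((463.555419921875, -258.240966796875), (126.34086608886719, 203.93251037597656), 20.33443832397461)
red 94 [ 459.97668039 -257.11163838  225.38898469] [ 453.47947262 -282.09290891  169.31682581] [ 467.47565648 -245.61360705  231.18865124]
link 341 [ 503.30983111 -245.28772163  255.16076649] [ 489.89386238 -246.70212586  235.09396596]
top other lm 0.74 [183.9, 186.6]
top other 0.93 6709 ((546.352294921875, 270.581298828125), (203.48533630371094, 125.57352447509766), 82.70491027832031)
red 81 [539.63144189 266.42585636 227.21240634] [536.36623982 257.17744807 190.85496154] [546.87982756 286.52776023 231.2836648 ]
link 416 [581.83908026 258.24307319 257.05399763] [571.03957073 266.26517962 236.40939623]
side campos [ 326.90971123  205.1529639  1018.53499363]
side case lm 0.73 [394.6, 152.2]
side case lm 0.41 [229.8, 285.5]
side case 0.85 3953 ((463.57464599609375, -258.31549072265625), (126.53471374511719, 203.5115966796875), 20.287809371948242)
red 26 [ 459.1765487  -254.76684397  225.60970104] [ 454.34003629 -267.45484556  214.45913524] [ 465.98174846 -245.85031787  229.74444427]
link 232 [ 500.64575226 -243.65439791  253.27892729] [ 489.20215516 -247.45360479  231.71071471]
side other lm 0.65 [227.9, 286.5]
side other 0.63 5565 ((546.2501831054688, 270.4234619140625), (202.4540252685547, 126.79207611083984), 82.78156280517578)
red 131 [538.5674188  270.83909596 219.5821429 ] [535.49288503 257.53872673 176.68149717] [547.63470368 287.56385757 231.63331885]
link 374 [582.63666759 265.71114829 255.53261254] [571.91343311 266.15524978 236.39823496]
```

View pics/top0.png

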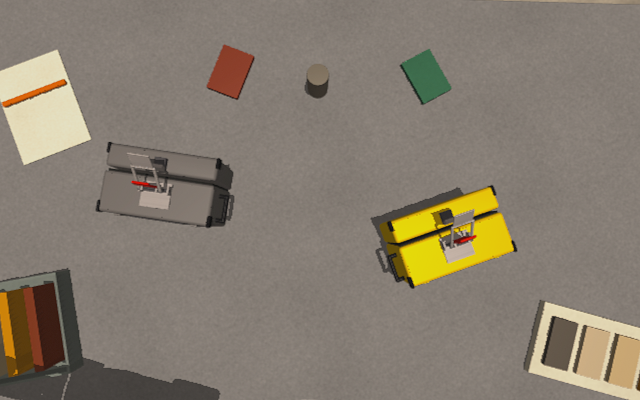

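View pics/side0.png

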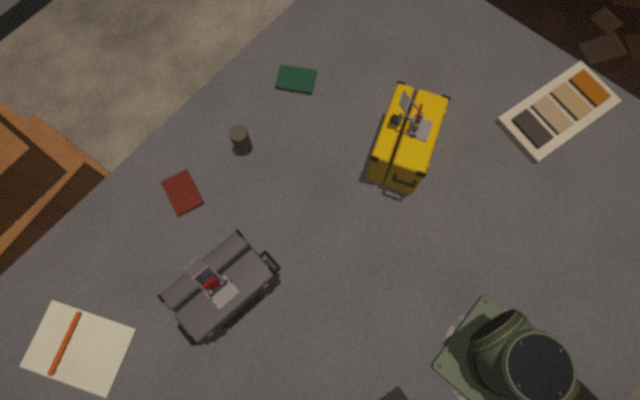

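Top view: yellow case at about pixels (447,240), with its lid on the far side (+x) and its yaw about 20.3°. The grey case is at (163,185). The yellow lever (red, 463,240) and link (463,222) are both raised. I'll shut the fingers, rise and turn in place to line up with the case.

Call:
move_arm:
  plan:
    - {"z": -20, "rz": 0.14}
    - {"z": -20, "rz": 0.14}
    - {"z": -20, "rz": 0.14}
    - {"z": -20, "rz": 0.14}
    - {"z": -20, "rz": 0.14}
    - {"z": -20, "rz": 0.14}
    - {"z": -20, "rz": 0.14}
  grip: 0

```text
schema error: expected keys x, y, z, rx, ry, rz
```

Call:
move_arm:
  plan:
    - {"x": -44, "y": 2.65}
    - {"x": -44, "y": 2.65}
    - {"x": -44, "y": 2.65}
    - {"x": -44, "y": 2.65}
    - {"x": -44, "y": 2.65}
    - {"x": -44, "y": 2.65}
    - {"x": -44, "y": 2.65}
    - {"x": -44, "y": 2.65}
    - {"x": -44, "y": 2.65}
    - {"x": -44, "y": 2.65}

```text
schema error: expected keys x, y, z, rx, ry, rz
```

Call:
move_arm:
  plan:
    - {"x": -44, "y": 2.65}
    - {"x": -44, "y": 2.65}
    - {"x": -44, "y": 2.65}
    - {"x": -44, "y": 2.65}
    - {"x": -44, "y": 2.65}
    - {"x": -44, "y": 2.65}
    - {"x": -44, "y": 2.65}
    - {"x": -44, "y": 2.65}
    - {"x": -44, "y": 2.65}
    - {}

```text
schema error: expected keys x, y, z, rx, ry, rz
```

All six keys are required in each row.

Call:
move_arm:
  plan:
    - {"x": 0, "y": 0, "z": -20, "rx": 0, "ry": 0, "rz": 0.14}
    - {"x": 0, "y": 0, "z": -20, "rx": 0, "ry": 0, "rz": 0.14}
    - {"x": 0, "y": 0, "z": -20, "rx": 0, "ry": 0, "rz": 0.14}
    - {"x": 0, "y": 0, "z": -20, "rx": 0, "ry": 0, "rz": 0.14}
    - {"x": 0, "y": 0, "z": -20, "rx": 0, "ry": 0, "rz": 0.14}
    - {"x": 0, "y": 0, "z": -20, "rx": 0, "ry": 0, "rz": 0.14}
    - {"x": 0, "y": 0, "z": -20, "rx": 0, "ry": 0, "rz": 0.14}
    - {"x": 0, "y": 0, "z": 0, "rx": 0, "ry": 0, "rz": 0}
  grip: 0

```text
time_s: 1.55
ee_pos: [135.8, 560.0, 335.1]
ee_rot: [179.8, -0.3, 110.2]
force: [-0.2, 0.1, 0.5]
gripper_width: 30.3
gripper_force: 0.0
```

Call:
move_arm:
  plan:
    - {"x": -44, "y": 2.6, "z": 0, "rx": 0, "ry": 0, "rz": 0}
    - {"x": -44, "y": 2.6, "z": 0, "rx": 0, "ry": 0, "rz": 0}
    - {"x": -44, "y": 2.6, "z": 0, "rx": 0, "ry": 0, "rz": 0}
    - {"x": -44, "y": 2.6, "z": 0, "rx": 0, "ry": 0, "rz": 0}
    - {"x": -44, "y": 2.6, "z": 0, "rx": 0, "ry": 0, "rz": 0}
    - {"x": -44, "y": 2.6, "z": 0, "rx": 0, "ry": 0, "rz": 0}
    - {"x": -44, "y": 2.6, "z": 0, "rx": 0, "ry": 0, "rz": 0}
    - {"x": -44, "y": 2.6, "z": 0, "rx": 0, "ry": 0, "rz": 0}
    - {"x": -44, "y": 2.6, "z": 0, "rx": 0, "ry": 0, "rz": 0}
    - {"x": -44, "y": 2.6, "z": 0, "rx": 0, "ry": 0, "rz": 0}

```text
time_s: 2.55
ee_pos: [311.7, 153.1, 331.2]
ee_rot: [-180.0, -0.0, 110.5]
force: [1.5, 0.3, -0.3]
gripper_width: 0.3
gripper_force: 0.0
```

Call:
move_arm:
  plan:
    - {"x": -44, "y": 2.6, "z": 0, "rx": 0, "ry": 0, "rz": 0}
    - {"x": -44, "y": 2.6, "z": 0, "rx": 0, "ry": 0, "rz": 0}
    - {"x": -44, "y": 2.6, "z": 0, "rx": 0, "ry": 0, "rz": 0}
    - {"x": -44, "y": 2.6, "z": 0, "rx": 0, "ry": 0, "rz": 0}
    - {"x": -44, "y": 2.6, "z": 0, "rx": 0, "ry": 0, "rz": 0}
    - {"x": -44, "y": 2.6, "z": 0, "rx": 0, "ry": 0, "rz": 0}
    - {"x": -44, "y": 2.6, "z": 0, "rx": 0, "ry": 0, "rz": 0}
    - {"x": -44, "y": 2.6, "z": 0, "rx": 0, "ry": 0, "rz": 0}
    - {"x": 0, "y": 0, "z": 0, "rx": 0, "ry": 0, "rz": 0}
    - {"x": 0, "y": 0, "z": 0, "rx": 0, "ry": 0, "rz": 0}

```text
time_s: 3.55
ee_pos: [452.7, -168.5, 330.5]
ee_rot: [-179.9, -0.1, 110.2]
force: [0.4, -0.1, -0.9]
gripper_width: 0.2
gripper_force: 0.0
```

```bash
cat >> h.py <<'E'
O=np.array([475.3,-253.9]); a=np.radians(20.3); EX=np.array([np.cos(a),np.sin(a)]); EY=np.array([-EX[1],EX[0]])
def where():
    s=state(); d=s['ee_pos'][:2]-O; print('t',s['time_s'],'case xyz',d@EX,d@EY,s['ee_pos'][2],s['ee_rot'],s['force'],s['gripper_width'])
E
python3 -c "
from h import *
where()"
```

```text
t 3.55 case xyz 8.446171574216358 87.92803305900655 330.54097762767634 [-1.79882833e+02 -1.46247396e-01  1.10249691e+02] [ 0.39243597 -0.14163011 -0.94172599] 0.24914107119624088
```

Call:
move_arm:
  plan:
    - {"x": -44, "y": 3.7, "z": 0, "rx": 0, "ry": 0, "rz": 0}
    - {"x": -44, "y": 3.8, "z": 0, "rx": 0, "ry": 0, "rz": 0}
    - {"x": 0, "y": 0, "z": 0, "rx": 0, "ry": 0, "rz": 0}
    - {"x": 0, "y": 0, "z": 30, "rx": 0, "ry": 0, "rz": 0}
    - {"x": 0, "y": 0, "z": 30, "rx": 0, "ry": 0, "rz": 0}
    - {"x": 0, "y": 0, "z": 15, "rx": 0, "ry": 0, "rz": 0}
    - {"x": 0, "y": 0, "z": 0, "rx": 0, "ry": 0, "rz": 0}

```text
time_s: 4.25
ee_pos: [488.7, -245.5, 254.8]
ee_rot: [-179.8, -0.3, 110.4]
force: [1.0, -0.1, -0.1]
gripper_width: 0.4
gripper_force: 0.0
```

```bash
python3 -c "
from h import *
where(); f,W=cam('side'); cv2.imwrite('pics/s1.png',cv2.resize(f['img'][50:210,330:490,::-1],(560,560)))"
```

```text
t 4.25 case xyz 15.513848739694176 3.2274195722870944 254.7773117652875 [-179.7958278    -0.27858987  110.38787336] [ 0.96769991 -0.12557143 -0.13138778] 0.4498561260304026
```

View pics/s1.png

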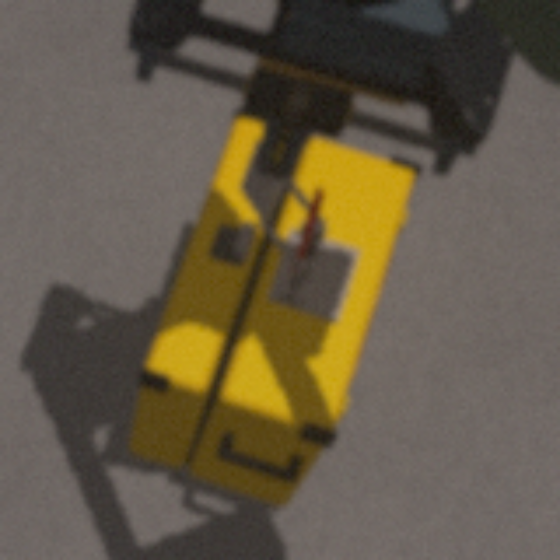

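The gripper hangs above the link, with the fingers at about crop pixels (285,150). The link is at (275,190), the lever at (315,215) and the keeper at (232,243). Now I'll press the link down slowly.

Call:
move_arm:
  plan:
    - {"x": -2, "y": 0.5, "z": 8, "rx": 0, "ry": 0, "rz": 0}
    - {"x": 0, "y": 0, "z": 8, "rx": 0, "ry": 0, "rz": 0}
    - {"x": 0, "y": 0, "z": 8, "rx": 0, "ry": 0, "rz": 0}
    - {"x": 0, "y": 0, "z": 8, "rx": 0, "ry": 0, "rz": 0}
    - {"x": 0, "y": 0, "z": 8, "rx": 0, "ry": 0, "rz": 0}
    - {"x": 0, "y": 0, "z": 0, "rx": 0, "ry": 0, "rz": 0}

```text
time_s: 4.9
ee_pos: [491.1, -249.5, 215.6]
ee_rot: [-179.9, -0.1, 110.2]
force: [0.1, 0.2, 0.1]
gripper_width: 0.6
gripper_force: 0.0
```

Call:
move_arm:
  plan:
    - {"x": 0, "y": 0, "z": 6, "rx": 0, "ry": 0, "rz": 0}
    - {"x": 0, "y": 0, "z": 6, "rx": 0, "ry": 0, "rz": 0}
    - {"x": 0, "y": 0, "z": 6, "rx": 0, "ry": 0, "rz": 0}
    - {"x": 0, "y": 0, "z": 5, "rx": 0, "ry": 0, "rz": 0}
    - {"x": 0, "y": 0, "z": 0, "rx": 0, "ry": 0, "rz": 0}

```text
time_s: 5.4
ee_pos: [491.3, -249.6, 193.2]
ee_rot: [-179.9, -0.1, 110.2]
force: [-1.3, -0.4, -0.6]
gripper_width: 0.8
gripper_force: 0.0
```

```bash
python3 -c "
from h import *
where()"
```

```text
t 5.4 case xyz 16.530778540509914 -1.496368493191408 193.17815408699755 [-1.79936914e+02 -7.87252077e-02  1.10228272e+02] [-1.26856244 -0.35028582 -0.56283329] 0.8376307348769243
```

Call:
move_arm:
  plan:
    - {"x": 0, "y": 0, "z": -30, "rx": 0, "ry": 0, "rz": 0}
    - {"x": 0, "y": 0, "z": -40, "rx": 0, "ry": 0, "rz": 0}
    - {"x": -40, "y": 0, "z": -20, "rx": 0, "ry": 0, "rz": 0}
    - {"x": -40, "y": 0, "z": 0, "rx": 0, "ry": 0, "rz": 0}
    - {"x": -40, "y": 0, "z": 0, "rx": 0, "ry": 0, "rz": 0}
    - {"x": 0, "y": 0, "z": 0, "rx": 0, "ry": 0, "rz": 0}

```text
time_s: 6.0
ee_pos: [534.2, -366.6, 282.5]
ee_rot: [-180.0, 0.1, 110.0]
force: [-0.1, 0.8, -1.5]
gripper_width: 0.3
gripper_force: 0.0
```

```bash
python3 -c "
from h import *
where(); A=[]
for n,(r,c) in dict(top=(150,370),side=(60,340)).items():
    f,W=cam(n); A.append(cv2.resize(f['img'][r:r+130,c:c+130,::-1],(390,390)))
    L=np.c_[(W[...,:2].reshape(-1,2)-O)@np.c_[EX,EY],W[...,2].ravel()]
    for nm,k in dict(high=(L[:,2]>195)&(L[:,2]<262)&(abs(L[:,0])<60)&(abs(L[:,1])<25),tab=(L[:,2]>155)&(L[:,2]<=195)&(L[:,0]>5)&(L[:,0]<75)&(abs(L[:,1])<30)).items():
        if k.any(): print(n,nm,k.sum(),L[k].min(0),np.median(L[k],0),L[k].max(0))
cv2.imwrite('pics/s2.png',np.hstack(A))"
```

```text
t 6.0 case xyz 16.13559773843874 -126.15264723318275 282.529643253793 [-1.79955425e+02  6.85498659e-02  1.10043304e+02] [-0.12106382  0.79644084 -1.52278497] 0.2666791854549661
top high 84 [-19.07084349 -13.07929537 195.01595194] [-15.57292699   3.76121645 226.56241547] [-12.31705881  14.595631   231.27639089]
top tab 533 [  5.37396883 -20.22690217 155.27153569] [ 34.360507     0.66663149 162.27566115] [ 58.72198759  20.43137278 176.80838384]
side high 47 [-18.54032973 -13.37202987 195.12364205] [-15.56100275   5.54804343 224.51278265] [-12.70070674  14.44200551 229.22476022]
side tab 308 [  5.06256281 -19.67792366 155.03906529] [ 32.37698941   0.92463959 161.06368835] [ 59.10576158  20.38788459 174.71899492]
```

View pics/s2.png

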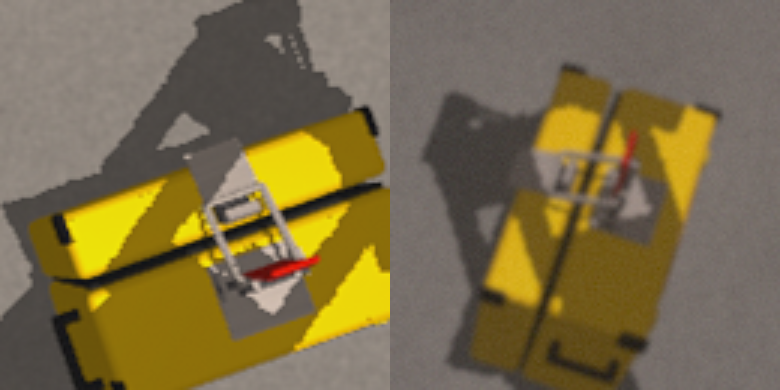

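The link's loop encloses the keeper: tab to x≈59 and z≈161, at crop pixels (225,170), with the lever still upright at (285,268). Next I'll position in front of the lever on its +x side and swing it down along its arc.

Call:
move_arm:
  plan:
    - {"x": 42, "y": -1, "z": 0, "rx": 0, "ry": 0, "rz": 0}
    - {"x": 42, "y": -1, "z": 0, "rx": 0, "ry": 0, "rz": 0}
    - {"x": 42, "y": -1, "z": 0, "rx": 0, "ry": 0, "rz": 0}
    - {"x": 0, "y": 0, "z": 0, "rx": 0, "ry": 0, "rz": 0}
    - {"x": 0, "y": 0, "z": 30, "rx": 0, "ry": 0, "rz": 0}
    - {"x": 0, "y": 0, "z": 30, "rx": 0, "ry": 0, "rz": 0}
    - {"x": 0, "y": 0, "z": 9, "rx": 0, "ry": 0, "rz": 0}
    - {"x": 0, "y": 0, "z": 0, "rx": 0, "ry": 0, "rz": 0}

```text
time_s: 6.9
ee_pos: [486.2, -244.6, 214.4]
ee_rot: [-179.9, -0.1, 110.3]
force: [0.4, -0.9, 0.9]
gripper_width: 0.4
gripper_force: 0.0
```

```bash
python3 -c "
from h import *
where()"
```

```text
t 6.9 case xyz 13.458804928573127 4.963518300279171 214.36486408203095 [-1.79911209e+02 -1.11223467e-01  1.10255343e+02] [ 0.39019239 -0.86663607  0.87766493] 0.37370317438816175
```

Call:
move_arm:
  plan:
    - {"x": -2, "y": -8, "z": 0, "rx": 0, "ry": 0, "rz": 0}
    - {"x": -2, "y": -8, "z": 0, "rx": 0, "ry": 0, "rz": 0}
    - {"x": 0, "y": -7, "z": 0, "rx": 0, "ry": 0, "rz": 0}
    - {"x": 0, "y": -6, "z": 0, "rx": 0, "ry": 0, "rz": 0}
    - {"x": 0, "y": -6.5, "z": 2, "rx": 0, "ry": 0, "rz": 0}
    - {"x": 0, "y": -6.5, "z": 2, "rx": 0, "ry": 0, "rz": 0}
    - {"x": 0, "y": 0, "z": 0, "rx": 0, "ry": 0, "rz": 0}

```text
time_s: 7.6
ee_pos: [447.8, -263.6, 210.8]
ee_rot: [-180.0, -0.0, 110.2]
force: [-0.3, 0.3, 0.0]
gripper_width: 0.7
gripper_force: 0.0
```

```bash
python3 -c "
from h import *
where()"
```

```text
t 7.6 case xyz -29.165012722076373 0.41124290890799386 210.8147991568374 [-1.79962774e+02 -4.18154992e-02  1.10178613e+02] [-0.30575084  0.2937618   0.02531653] 0.7025626319295842
```

Call:
move_arm:
  plan:
    - {"x": 0, "y": -5.5, "z": 3.5, "rx": 0, "ry": 0, "rz": 0}
    - {"x": 0, "y": -5.5, "z": 3.5, "rx": 0, "ry": 0, "rz": 0}
    - {"x": 0, "y": -4.5, "z": 5, "rx": 0, "ry": 0, "rz": 0}
    - {"x": 0, "y": -4.5, "z": 5, "rx": 0, "ry": 0, "rz": 0}
    - {"x": 0, "y": -3, "z": 6, "rx": 0, "ry": 0, "rz": 0}
    - {"x": 0, "y": -3, "z": 6, "rx": 0, "ry": 0, "rz": 0}
    - {"x": 0, "y": 0, "z": 0, "rx": 0, "ry": 0, "rz": 0}

```text
time_s: 8.3
ee_pos: [423.6, -272.2, 181.0]
ee_rot: [-179.9, -0.1, 110.2]
force: [-0.9, 1.1, 0.5]
gripper_width: 0.6
gripper_force: 0.0
```

```bash
python3 -c "
from h import *
where()"
```

```text
t 8.3 case xyz -54.85752030639531 0.7387056374022869 181.01344370287032 [-1.79926337e+02 -1.05084394e-01  1.10206037e+02] [-0.93374552  1.08161787  0.48161024] 0.5918194731238972
```

Call:
move_arm:
  plan:
    - {"x": 0, "y": -1.5, "z": 4, "rx": 0, "ry": 0, "rz": 0}
    - {"x": 0, "y": -1.5, "z": 4, "rx": 0, "ry": 0, "rz": 0}
    - {"x": 0, "y": 0, "z": 3, "rx": 0, "ry": 0, "rz": 0}
    - {"x": 0, "y": 0, "z": 2, "rx": 0, "ry": 0, "rz": 0}
    - {"x": 0, "y": 0, "z": 0, "rx": 0, "ry": 0, "rz": 0}

```text
time_s: 8.8
ee_pos: [421.6, -273.4, 168.8]
ee_rot: [-180.0, -0.0, 110.2]
force: [-0.3, 0.4, -0.3]
gripper_width: 0.5
gripper_force: 0.0
```

```bash
python3 -c "
from h import *
where()"
```

```text
t 8.8 case xyz -57.14224770747293 0.3257385073435586 168.79470839740142 [-1.79987436e+02 -2.94987801e-02  1.10229131e+02] [-0.27051001  0.40948556 -0.25413707] 0.47485804269025433
```

Call:
move_arm:
  plan:
    - {"x": 0, "y": 0, "z": 1.5, "rx": 0, "ry": 0, "rz": 0}
    - {"x": 0, "y": 0, "z": 1.5, "rx": 0, "ry": 0, "rz": 0}
    - {"x": 0, "y": 0, "z": 0, "rx": 0, "ry": 0, "rz": 0}

```text
time_s: 9.1
ee_pos: [421.6, -273.5, 166.0]
ee_rot: [-180.0, -0.0, 110.2]
force: [0.0, 0.2, 0.3]
gripper_width: 0.3
gripper_force: 0.0
```

Call:
move_arm:
  plan:
    - {"x": 0, "y": 0, "z": -30, "rx": 0, "ry": 0, "rz": 0}
    - {"x": 0, "y": 0, "z": -40, "rx": 0, "ry": 0, "rz": 0}
    - {"x": 0, "y": 0, "z": -40, "rx": 0, "ry": 0, "rz": 0}
    - {"x": -45, "y": 0, "z": 0, "rx": 0, "ry": 0, "rz": 0}
    - {"x": -45, "y": 0, "z": 0, "rx": 0, "ry": 0, "rz": 0}
    - {"x": -45, "y": 0, "z": 0, "rx": 0, "ry": 0, "rz": 0}
    - {"x": 0, "y": 0, "z": 0, "rx": 0, "ry": 0, "rz": 0}

```text
time_s: 9.8
ee_pos: [469.4, -404.7, 273.9]
ee_rot: [-179.9, 0.0, 110.1]
force: [-0.3, 0.4, -0.7]
gripper_width: 0.4
gripper_force: 0.0
```

```bash
cat > look.py <<'E'
from h import *
import sys
where(); A=[]
for n,(r,c) in dict(top=(150,370),side=(60,340)).items():
    f,W=cam(n); A.append(cv2.resize(f['img'][r:r+130,c:c+130,::-1],(390,390)))
    L=np.c_[(W[...,:2].reshape(-1,2)-O)@np.c_[EX,EY],W[...,2].ravel()]; C=f['img'].reshape(-1,3).astype(int)
    red=(C[:,0]>1.8*C[:,1])&(C[:,0]>1.8*C[:,2])
    b=(abs(L[:,0])<110)&(abs(L[:,1])<25)
    top=(abs(L[:,2]-150)<6)&(abs(L[:,0])<70)&(abs(L[:,1])<95)&(abs(L[:,1])>45)
    for nm,k in dict(red=red&b,tab=(L[:,2]>155)&(L[:,2]<=195)&(L[:,0]>5)&(L[:,0]<75)&b,top=top).items():
        if k.any(): print(n,nm,k.sum(),np.percentile(L[k],[2,50,98],axis=0).round(1).tolist())
cv2.imwrite('pics/'+sys.argv[1],np.hstack(A))
E
python3 look.py s3.png
```

```text
t 9.8 case xyz -57.84095255320361 -139.37558370939405 273.94906638196625 [-1.79937109e+02  3.15866274e-02  1.10057655e+02] [-0.332881    0.39760894 -0.66747109] 0.37922119911697943
top red 96 [[-19.5, -11.2, 175.7], [-15.8, 3.7, 222.4], [-12.6, 14.1, 230.5]]
top tab 530 [[8.6, -18.6, 156.1], [34.0, 0.9, 162.2], [57.7, 19.5, 174.2]]
top top 3553 [[-67.6, -92.6, 145.3], [-12.7, 45.7, 150.5], [47.2, 93.1, 153.6]]
side red 17 [[-17.6, 3.7, 208.4], [-15.5, 11.2, 224.6], [-13.1, 14.2, 229.1]]
side tab 309 [[8.5, -19.0, 155.7], [32.5, 1.2, 161.0], [57.4, 19.3, 172.7]]
side top 1994 [[-67.7, -92.4, 145.1], [-13.9, 48.5, 148.9], [46.8, 93.1, 152.2]]
```

View pics/s3.png

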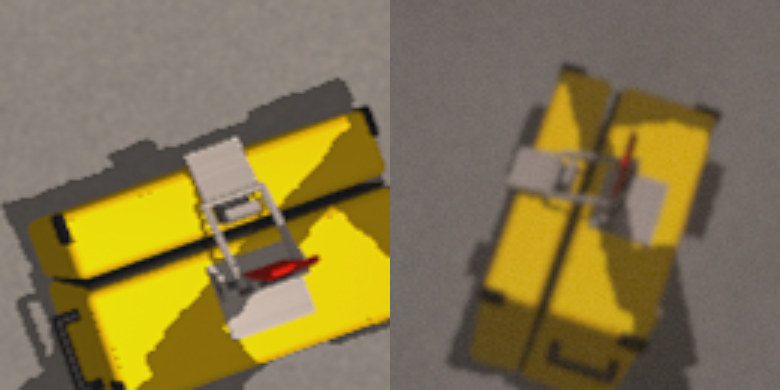

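The link is over the keeper, but the lever (crop pixels (285,268)) is still upright. I'll repeat the push and look partway through.

Call:
move_arm:
  plan:
    - {"x": 45, "y": 23, "z": 0, "rx": 0, "ry": 0, "rz": 0}
    - {"x": 45, "y": 23, "z": 0, "rx": 0, "ry": 0, "rz": 0}
    - {"x": 46, "y": 23, "z": 0, "rx": 0, "ry": 0, "rz": 0}
    - {"x": 0, "y": 0, "z": 0, "rx": 0, "ry": 0, "rz": 0}
    - {"x": 0, "y": 0, "z": 30, "rx": 0, "ry": 0, "rz": 0}
    - {"x": 0, "y": 0, "z": 30, "rx": 0, "ry": 0, "rz": 0}
    - {"x": 0, "y": 0, "z": 5, "rx": 0, "ry": 0, "rz": 0}
    - {"x": 0, "y": 0, "z": 0, "rx": 0, "ry": 0, "rz": 0}

```text
time_s: 10.7
ee_pos: [485.1, -250.9, 211.1]
ee_rot: [-179.9, -0.1, 110.2]
force: [0.5, 0.4, 0.9]
gripper_width: 0.2
gripper_force: 0.0
```

Call:
move_arm:
  plan:
    - {"x": 0, "y": -6, "z": 0, "rx": 0, "ry": 0, "rz": 0}
    - {"x": 0, "y": -6, "z": 0, "rx": 0, "ry": 0, "rz": 0}
    - {"x": 0, "y": -6, "z": 0, "rx": 0, "ry": 0, "rz": 0}
    - {"x": 0, "y": -6, "z": 0, "rx": 0, "ry": 0, "rz": 0}
    - {"x": 0, "y": -6, "z": 0, "rx": 0, "ry": 0, "rz": 0}
    - {"x": 0, "y": 0, "z": 0, "rx": 0, "ry": 0, "rz": 0}

```text
time_s: 11.3
ee_pos: [456.8, -261.9, 211.4]
ee_rot: [-180.0, 0.0, 110.2]
force: [0.7, -0.6, -0.0]
gripper_width: 0.6
gripper_force: 0.0
```

```bash
python3 look.py s4.png
```

```text
t 11.3 case xyz -20.116228150741687 -1.139349112931182 211.356065725945 [-1.79998622e+02  5.95279714e-03  1.10173393e+02] [ 0.67015474 -0.6208405  -0.04183739] 0.5859459914873401
top red 40 [[-18.3, -3.1, 174.3], [-16.0, 12.4, 199.6], [-12.6, 17.2, 239.0]]
top tab 495 [[10.8, -16.9, 156.0], [33.9, 2.1, 162.3], [57.7, 19.6, 174.4]]
top top 2171 [[-67.2, -90.5, 145.1], [-7.6, 64.6, 150.6], [46.6, 93.9, 153.6]]
side red 15 [[-37.9, -1.0, 172.9], [-17.1, 13.4, 207.0], [-15.2, 20.7, 364.6]]
side tab 304 [[8.4, -18.6, 155.5], [32.6, 1.4, 161.0], [57.5, 19.4, 172.4]]
side top 1539 [[-68.1, -79.0, 144.7], [-8.2, 59.6, 148.7], [47.0, 93.7, 152.0]]
```

View pics/s4.png

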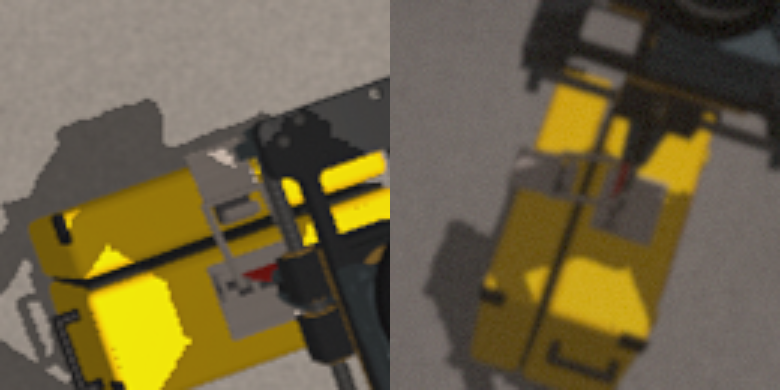

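The top view shows the finger in front of the lever near crop pixel (285,275), yet the lever is undisturbed. I'll use the depth map to see where the finger really is.

```bash
python3 - <<'E'
from h import *
for n in('top','side'):
    f,W=cam(n); L=np.c_[(W[...,:2].reshape(-1,2)-O)@np.c_[EX,EY],W[...,2].ravel()]; C=f['img'].reshape(-1,3)
    b=(abs(L[:,0]+20)<110)&(abs(L[:,1])<60)
    for z in range(190,330,10):
        k=b&(L[:,2]>=z)&(L[:,2]<z+10)
        if k.sum()>2: print(n,z,k.sum(),L[k].min(0).round()[:2],L[k].max(0).round()[:2],np.median(C[k],0))
E
```

```text
top 190 11 [-25.   2.] [-15.  14.] [98. 24. 21.]
top 200 7 [-19.   7.] [-15.  14.] [98. 19. 16.]
top 210 5 [-18.  12.] [-15.  14.] [99. 22. 19.]
top 220 4 [-18.  13.] [-14.  14.] [97.  25.5 23. ]
top 230 8 [-24.  15.] [-13.  17.] [72.  59.5 57. ]
top 240 21 [-28.  15.] [-10.  17.] [41. 44. 45.]
top 250 3 [-29.  16.] [-25.  17.] [86. 81. 77.]
top 260 5 [-31.  16.] [-28.  17.] [76. 72. 68.]
top 270 3 [-29.  16.] [-27.  17.] [40. 44. 45.]
top 300 8 [-23. -17.] [ 6. 18.] [89.5 80.  45.5]
top 310 68 [-99. -26.] [61. 38.] [65.5 61.5 44. ]
top 320 396 [-99. -27.] [62. 38.] [56. 54. 49.]
side 190 5 [-18.  12.] [-15.  15.] [76. 42. 37.]
side 200 5 [-18.   9.] [-15.  14.] [79. 43. 34.]
side 210 5 [-19.  12.] [-15.  14.] [78. 39. 31.]
side 220 6 [-18.   9.] [-13.  15.] [68.5 40.  32. ]
side 230 17 [-28.  11.] [-12.  17.] [50. 38. 32.]
side 240 28 [-28.  13.] [-9. 17.] [42. 39. 31.]
side 250 29 [-29.   9.] [-9. 17.] [42. 39. 33.]
side 260 30 [-30.  14.] [-7. 18.] [45.5 42.  33. ]
side 270 37 [-31.  12.] [-7. 18.] [41. 39. 33.]
side 280 29 [-30. -10.] [-6. 18.] [41. 36. 28.]
side 290 5 [-23.  -3.] [-20.  17.] [41. 35. 28.]
side 310 54 [-100.  -12.] [61. 38.] [58.5 54.5 31.5]
side 320 398 [-100.  -31.] [62. 39.] [54.5 49.  39.5]
```

The depth maps show the real fingertip about 20 mm above the reported TCP (finger bottom at z≈232 when ee z=211), so the push passed over the lever. I'll back off and repeat it 21 mm lower.

Call:
move_arm:
  plan:
    - {"x": 0, "y": 17, "z": 0, "rx": 0, "ry": 0, "rz": 0}
    - {"x": 0, "y": 17, "z": 0, "rx": 0, "ry": 0, "rz": 0}
    - {"x": 0, "y": 0, "z": 0, "rx": 0, "ry": 0, "rz": 0}
    - {"x": 0, "y": 0, "z": 11, "rx": 0, "ry": 0, "rz": 0}
    - {"x": 0, "y": 0, "z": 10, "rx": 0, "ry": 0, "rz": 0}
    - {"x": 0, "y": 0, "z": 0, "rx": 0, "ry": 0, "rz": 0}

```text
time_s: 12.1
ee_pos: [488.0, -249.1, 187.8]
ee_rot: [-179.8, -0.2, 110.2]
force: [0.3, -0.6, -0.7]
gripper_width: 0.4
gripper_force: 0.0
```

```bash
python3 -c "
from h import *
where()"
```

```text
t 12.1 case xyz 13.56483612411078 0.05213383931045712 187.77023540600663 [-179.81635408   -0.20410985  110.22069468] [ 0.29206377 -0.60301042 -0.6718621 ] 0.4416220298022495
```

Call:
move_arm:
  plan:
    - {"x": 0, "y": -6, "z": 0, "rx": 0, "ry": 0, "rz": 0}
    - {"x": 0, "y": -6, "z": 0, "rx": 0, "ry": 0, "rz": 0}
    - {"x": 0, "y": -6, "z": 0, "rx": 0, "ry": 0, "rz": 0}
    - {"x": 0, "y": -6, "z": 0, "rx": 0, "ry": 0, "rz": 0}
    - {"x": 0, "y": -6, "z": 0, "rx": 0, "ry": 0, "rz": 0}
    - {"x": 0, "y": -6, "z": 0, "rx": 0, "ry": 0, "rz": 0}
    - {"x": 0, "y": -6, "z": 1, "rx": 0, "ry": 0, "rz": 0}
    - {"x": 0, "y": 0, "z": 0, "rx": 0, "ry": 0, "rz": 0}

```text
time_s: 12.9
ee_pos: [449.0, -264.7, 188.9]
ee_rot: [-179.9, -0.0, 110.2]
force: [0.1, 0.8, 0.3]
gripper_width: 0.8
gripper_force: 0.0
```

```bash
python3 look.py s5.png
```

```text
t 12.9 case xyz -28.374352168552946 -0.9732013864085083 188.89907249872368 [-1.79937152e+02 -2.64340185e-02  1.10191121e+02] [0.05677192 0.83698132 0.2648    ] 0.7731800108332361
top red 47 [[-41.5, 3.3, 173.7], [-24.0, 11.7, 185.3], [-19.6, 17.2, 226.4]]
top tab 360 [[9.1, -10.0, 158.0], [30.6, 5.1, 162.9], [52.5, 19.3, 174.0]]
top top 2188 [[-67.1, -82.1, 144.9], [-10.2, 64.8, 150.5], [46.6, 93.9, 153.6]]
side red 40 [[-39.4, 0.4, 174.1], [-25.8, 10.2, 186.9], [-15.6, 16.6, 263.4]]
side tab 292 [[7.6, -18.9, 156.0], [30.5, 0.7, 161.0], [52.4, 19.4, 172.7]]
side top 1375 [[-67.7, -84.2, 144.7], [-5.4, 63.7, 148.7], [47.0, 94.0, 152.0]]
```

The lever is moving: the red reaches x≈-41 and the tab has been drawn back 5 mm. I'll continue the arc.

Call:
move_arm:
  plan:
    - {"x": 0, "y": -5.3, "z": 4, "rx": 0, "ry": 0, "rz": 0}
    - {"x": 0, "y": -5.2, "z": 4, "rx": 0, "ry": 0, "rz": 0}
    - {"x": 0, "y": -4.3, "z": 4.5, "rx": 0, "ry": 0, "rz": 0}
    - {"x": 0, "y": -4.2, "z": 4.5, "rx": 0, "ry": 0, "rz": 0}
    - {"x": 0, "y": -3, "z": 5.5, "rx": 0, "ry": 0, "rz": 0}
    - {"x": 0, "y": -3, "z": 5.5, "rx": 0, "ry": 0, "rz": 0}
    - {"x": 0, "y": 0, "z": 0, "rx": 0, "ry": 0, "rz": 0}

```text
time_s: 13.7
ee_pos: [425.5, -272.7, 159.8]
ee_rot: [-179.9, -0.1, 110.2]
force: [-0.0, 0.7, -0.4]
gripper_width: 0.1
gripper_force: 0.0
```

Call:
move_arm:
  plan:
    - {"x": 0, "y": -1.5, "z": 4, "rx": 0, "ry": 0, "rz": 0}
    - {"x": 0, "y": -1.5, "z": 4, "rx": 0, "ry": 0, "rz": 0}
    - {"x": 0, "y": 0, "z": 2, "rx": 0, "ry": 0, "rz": 0}
    - {"x": 0, "y": 0, "z": 1, "rx": 0, "ry": 0, "rz": 0}
    - {"x": 0, "y": 0, "z": 0, "rx": 0, "ry": 0, "rz": 0}

```text
time_s: 14.2
ee_pos: [423.9, -273.9, 149.8]
ee_rot: [-180.0, -0.0, 110.2]
force: [-0.2, 0.7, -0.4]
gripper_width: 0.3
gripper_force: 0.0
```

```bash
python3 look.py s6.png
```

```text
t 14.2 case xyz -55.18353883373557 -0.8984044123918231 149.77110004531445 [-1.79998103e+02 -2.85173438e-02  1.10229191e+02] [-0.23334212  0.6590999  -0.36586109] 0.33947995688375726
top red 92 [[-75.7, -10.2, 167.8], [-36.1, 8.2, 171.2], [-17.8, 24.3, 284.0]]
top tab 315 [[8.3, -16.0, 164.8], [34.0, 3.6, 168.8], [47.7, 18.9, 172.4]]
top top 2513 [[-66.5, -92.7, 146.0], [-13.8, 59.9, 150.8], [43.9, 93.6, 153.6]]
side red 170 [[-82.1, -11.9, 166.3], [-43.7, 2.0, 170.0], [-28.5, 13.9, 175.2]]
side tab 275 [[7.6, -18.4, 160.2], [27.3, 1.5, 166.9], [47.6, 18.4, 173.6]]
side top 1369 [[-67.0, -91.2, 145.1], [-13.1, 63.8, 148.9], [43.7, 93.9, 152.2]]
```

Call:
move_arm:
  plan:
    - {"x": 0, "y": 0, "z": 1, "rx": 0, "ry": 0, "rz": 0}
    - {"x": 0, "y": 0, "z": 1, "rx": 0, "ry": 0, "rz": 0}
    - {"x": 0, "y": 0, "z": 0, "rx": 0, "ry": 0, "rz": 0}

```text
time_s: 14.6
ee_pos: [423.9, -274.2, 148.1]
ee_rot: [180.0, 0.0, 110.2]
force: [0.2, -0.2, 1.0]
gripper_width: 0.4
gripper_force: 0.1
```

Call:
move_arm:
  plan:
    - {"x": 0, "y": 0, "z": 1, "rx": 0, "ry": 0, "rz": 0}
    - {"x": 0, "y": 0, "z": 1, "rx": 0, "ry": 0, "rz": 0}
    - {"x": 0, "y": 0, "z": 0, "rx": 0, "ry": 0, "rz": 0}

```text
time_s: 14.9
ee_pos: [423.9, -274.2, 147.4]
ee_rot: [180.0, 0.0, 110.2]
force: [-2.2, 0.8, 8.1]
gripper_width: 0.1
gripper_force: 4.2
```

Contact is at 8 N with the lever at its stop. One more small press, then I'll retreat and look.

Call:
move_arm:
  plan:
    - {"x": 0, "y": 0, "z": 1, "rx": 0, "ry": 0, "rz": 0}
    - {"x": 0, "y": 0, "z": 0, "rx": 0, "ry": 0, "rz": 0}

```text
time_s: 15.1
ee_pos: [423.9, -274.2, 147.4]
ee_rot: [180.0, 0.1, 110.2]
force: [-4.8, 1.5, 14.1]
gripper_width: 0.8
gripper_force: 6.9
```

Call:
move_arm:
  plan:
    - {"x": 0, "y": 0, "z": -20, "rx": 0, "ry": 0, "rz": 0}
    - {"x": 0, "y": 0, "z": -40, "rx": 0, "ry": 0, "rz": 0}
    - {"x": 0, "y": 0, "z": -40, "rx": 0, "ry": 0, "rz": 0}
    - {"x": 0, "y": 0, "z": -30, "rx": 0, "ry": 0, "rz": 0}
    - {"x": -45, "y": 0, "z": 0, "rx": 0, "ry": 0, "rz": 0}
    - {"x": -45, "y": 0, "z": 0, "rx": 0, "ry": 0, "rz": 0}
    - {"x": -45, "y": 0, "z": 0, "rx": 0, "ry": 0, "rz": 0}
    - {"x": 0, "y": 0, "z": 0, "rx": 0, "ry": 0, "rz": 0}

```text
time_s: 15.9
ee_pos: [471.6, -405.1, 272.6]
ee_rot: [-179.9, 0.0, 110.1]
force: [0.1, 0.2, -1.0]
gripper_width: 0.4
gripper_force: 0.0
```

```bash
python3 look.py s7.png
```

```text
t 15.9 case xyz -55.931029766429525 -140.51769103615683 272.6071163081473 [-1.79937331e+02  2.25080775e-03  1.10057060e+02] [ 0.07143369  0.18631792 -1.01974783] 0.38598828893611037
top red 526 [[-83.8, -13.6, 166.4], [-56.3, -0.4, 170.3], [-28.8, 13.0, 173.3]]
top tab 457 [[7.9, -17.5, 163.3], [27.5, 1.0, 168.9], [47.6, 18.2, 174.8]]
top top 3550 [[-67.6, -92.6, 145.7], [-12.9, 45.6, 150.9], [43.3, 93.3, 153.7]]
side red 318 [[-83.8, -13.1, 161.0], [-56.8, 1.0, 168.4], [-28.9, 13.6, 171.8]]
side tab 278 [[7.6, -18.3, 159.5], [27.0, 0.5, 166.7], [47.7, 17.7, 172.7]]
side top 2048 [[-67.8, -92.6, 145.2], [-14.8, 48.0, 149.2], [43.0, 93.1, 152.6]]
```

View pics/s7.png

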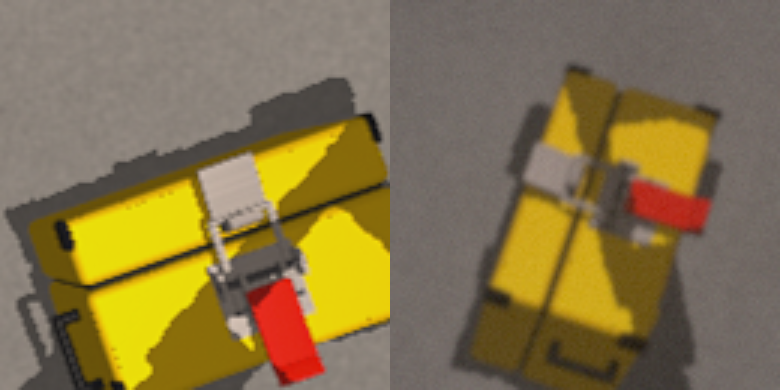

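The lever (red, crop (288,335)) lies level at z≈170 with the arm away. The seam is closed, the lid edge has moved in 4 mm, and the link is taut over the keeper. I'll check the lever's slope and hand in.

```bash
python3 - <<'E'
from h import *
f,W=cam('top'); L=np.c_[(W[...,:2].reshape(-1,2)-O)@np.c_[EX,EY],W[...,2].ravel()]; C=f['img'].reshape(-1,3).astype(int)
k=(C[:,0]>1.8*C[:,1])&(C[:,0]>1.8*C[:,2])&(abs(L[:,0]+57)<24)&(abs(L[:,1])<10)&(L[:,2]>160)
s=np.polyfit(L[k,0],L[k,2],1)[0]; print('slope',s)
if abs(s)<.1: print(job_done())
E
```

```text
slope -0.010676519676478008
the job is handed in; nothing more can be done
None
```

The yellow case is latched and handed in: its link is over the keeper, its lever is down and level (slope about 0.01 rad), its lid is drawn shut and holding without the arm, and the arm stayed well away from the grey case.

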